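# Move the vent filter from the full waste jar to the fresh one

### The arm

A 7-joint arm with a two-finger parallel gripper is mounted at the origin on the work surface. World frame = base frame: x ahead of the robot, y to its left, z up, the work surface at z = 0. Lengths are in m, angles in rad, forces in N, time in s.
With the tool pointing down it reaches from about 0.35 to 0.9 m from the base axis. Payload 8.1 kg.
Tool frame: the origin (TCP) lies between the finger pads; the fingertips stand 19 mm ahead of it and the grasp point (between the pads) is the TCP (arm.tcp_to_tips is the distance from the TCP to the fingertips, in m); z points along the fingers, y is the line along which they close (so a half turn about z gives the same grasp; the last joint's range is limited). The gripper opens to 92 mm and grips with 3 to 60 N. Pads are 19 mm wide; open, the fingers measure 130 mm over their backs; the gripper's body (75 mm by 190 mm) begins 47 mm behind the grasp point.
Start: joints at [-1.263, 0.434, 0.025, 1.573, -0.012, 1.134, -0.075], TCP at [0.25, 0.573, 0.246] pointing down, gripper open.
Joint ranges: [-2.62, 2.62], [-0.44, 2.09], [-1.27, 1.32], [0.08, 2.57], [-1.32, 4.46], [0.12, 2], [-2.74, 2.74]. Speed limits (rad/s): [2.22, 2.22, 3.01, 3.01, 3.14, 3.14, 3.14].

### API

Orientations are given as a rotation vector (axis times angle).
In Python, from plant import sensors, capture, workorder, arm gives the robot as it stands.
- The arm moves only by the shell command python3 -m creep 'ROWS'. ROWS is a JSON object of lists of equal length, an entry for each row: "turn": the turn, a rotation vector about the tool's x, y, z in degrees, a list of three; "offset": the shift along the tool's x, y, z in cm, a list of three; "grip": the opening, from -1 (shut) to 1 (fully open). A call has 1 to 5 rows; each row is the pose to reach, as a shift and turn from the pose commanded when the call began, along the tool's axes at that moment; what a row does not reach only later rows make up. A row lasts 1/10 s, in which the tool goes at most 50 mm and 8.59 degrees, less where a joint would pass 70% of its speed; a pose out of reach is approached as far as the arm can. A call with a gripper value outside its range is refused whole. The fingers move at their own pace and stop on an object; the grip force is fixed at half the most. Time passes only in rows, so rows that repeat a pose let the fingers close. It gives the time, the measured TCP pose, the force, the opening and the grip force at its end, in the units of the state.
- sensors.read_state(): the state, without advancing time (a new reading comes with each control period).
- capture(name): name is "side" or "top"; returns a dict with "color" (480x640x3 uint8, red, green, blue), "z_map" (480x640 float32, m along the optical axis (not along the pixel's ray), 0 where there is no reading), "mtx" (3x3 intrinsics, pixels), "position" and "rotation" of the camera in the world. Camera axes: x right, y down, z forward; pixel columns grow to the right and rows downward; lengths in m; the calibration is good to about 2 mm. A picture is of the moment at which its call begins.
- workorder.finish_job(): hands the job in; it is judged then, once.
The state is a dict: "time_s": time; "joint_positions": joint angles; "joint_velocities": joint speeds; "joint_efforts": joint torques, N m; "tcp_pos": TCP position; "ee_rot": TCP orientation; "ft_force": force on the tool from outside, world axes, zero at the start; "ft_torque": the same for the moment, N m; "grip_width": opening from 0.0 (shut) to 1.0 (fully open); "grip_force": force on a finger pad.
Only numpy, scipy, OpenCV 4.12 (cv2) and the standard library are available. Lean on these libraries where they do the work, as an engineer would, in place of code of your own. Each camera call takes 0.05 s, during which the arm holds its last target. There are 200 camera calls.

### The job

The solvent-waste jar that carries the vent filter is full. Squeeze and hold the filter's thumb latch, pull the filter straight up off that jar's nipple without yanking against the latch, and press it gently down onto the bare nipple of the other jar until it is fully home and its latch has sprung out and locked; then let go. Handle the plastic gently throughout: no hard squeezing, pulling or pushing, and leave the glassware and the rack as they stand.

Things in the scene. Friction and masses are not known exactly. Their poses are not given: they have to be found in the camera images.
- filter: Vent filter, about 90 g, upright, clipped on jar_a. A coupling body 30 (x) x 28 (y) x 36 mm tall, on it a ribbed cartridge 28 mm across and a flat stub 13 mm across, 58 mm up. Origin: centre of the mouth, its lowest face; z up. In the mouth a square bore 19.2 mm wide, 28 mm deep (0.6 mm play on the nipple). Flat back at -x, 15 mm off axis; thumb plate at +x.
- filter_grip (a point): Where to pinch the filter across its x, one finger on the thumb plate, one on the flat back: midway between them when the plate is fully in (1 mm to +x of the axis), 18 mm above the mouth. There it is 32 mm wide with the plate in, 38 mm with it out. The plastic bears 36 N of squeeze per finger; on the nipple, about 25 N of pull or push.
- latch (a joint): Travel of the sprung thumb latch: 0 = out (locked), 0.006 m = fully in. 5 N starts it, 9 N presses it fully, up to 15 N while its catch is loaded. Out, the catch reaches 4 mm under the nipple's head; pressed in by 5 mm or more it is free. Let go, it springs out into the nipple's groove when the filter is home; short of home it rubs on the head, over 2 mm in, till the filter is pushed on down.
- thumb_plate (a point): Centre of the outer face of the thumb plate: an upright ridged steel plate, 18 mm wide and 18 mm tall, on the filter's +x side, 13 mm above the mouth; 23 mm from the filter's axis when out, 17 mm when pressed in.
- jar_a: The full waste jar, which carries the filter: squat white plastic jar 130 mm across, with a black ribbed screw cap 100 mm across, its top 160 mm above the bench. Heavy, does not move. Origin: centre of its underside. The nipple stands on the cap 16 mm from the centre along the jar's +x; two blanked ports, 8 mm high, at 22 mm to -x and 24 mm to either side.
- jar_a_seat (a point): Centre of the shoulder of jar_a's nipple, 24 mm across, 14 mm above the cap (174 mm above the bench): the filter's mouth rests here when home. The nipple rises 26.5 mm above it, and its sprung stem 7.5 mm more, so lift the filter at least 36 mm to clear it. Same nipple as on jar_b.
- jar_b: The fresh waste jar, the same in every size as jar_a, with its nipple bare. Does not move. Origin: centre of its underside.
- jar_b_seat (a point): Centre of the shoulder of jar_b's bare nipple, 14 mm above the cap. Home = the filter's mouth against the shoulder; once locked, play lets it rise about up to 2 mm and lean a little. Above the shoulder the nipple is 18 mm thick and 26.5 mm tall, with a groove 4 to 10.5 mm up, its top 5 mm tapering to 11 mm. The filter may be turned any way about the vertical.
- jar_b_stem (a point): Top end of the sprung steel valve stem, 6 mm thick, that stands out of the top of jar_b's nipple, 34 mm above the shoulder when free. Its spring (4 N out, 7.5 N after 6 mm of travel) meets the filter when the mouth is 6 mm above the shoulder, and pushes it up again when let go before the latch has caught. Jar_a's is alike.
- flask: Conical glass flask, 84 mm across its base, 124 mm tall; to be left alone. Origin: centre of its underside.
- reagent: Amber glass reagent bottle, 68 mm across, 140 mm tall; to be left alone. Origin: centre of its underside.
- rack: Wooden test-tube rack with four glass tubes, 55 x 200 mm, 104 mm tall; to be left alone. Origin: centre of its underside.
Mind the look-alikes: they are no part of the job. Leave any blue or orange look-alike of the jar_b alone. What is shaped like the filter but black or red is not meant.

How it is judged:
By the outcome, as a careful person would: the job done as asked, in the order asked, and still so for the second after the job is handed in, with the robot touching nothing.
It also fails if it takes over 59 s, if anything falls off the work surface, if the arm or the gripper's body presses on something with over 40 N, if the wrist force passes 120 N, or if a joint passes its speed limit or range.

## Working session

There is one attempt and no reset: what is moved stays moved. The work goes in short steps, Python scripts to look and compute and a shell command to move; the robot and the scene stay as the last step left them, time stands still between calls to the robot, and variables do not carry over. Pictures are saved under pics/ and viewed, at most 10 in all, crops included, and the job is handed in when it is done.

```bash
ls; mkdir -p pics; python3 - <<'E'
from plant import sensors, capture
import cv2,numpy as np,pickle
for n in("side","top"):
    c=capture(n);pickle.dump(c,open(n+".pkl","wb"));cv2.imwrite(f"pics/{n}0.png",c["color"][...,::-1]);print(n,c["mtx"],c["position"],c["rotation"])
s=sensors.read_state();print(s)
E
```

```text
pics
side [[455.91041367   0.         310.90384334]
 [  0.         455.91041367 248.20452024]
 [  0.           0.           1.        ]] [0.52584396 0.69061587 0.83768575] [-0.09374331  2.86263292 -1.20379997]
top [[500.9113096    0.         323.43170122]
 [  0.         500.9113096  236.56861002]
 [  0.           0.           1.        ]] [ 0.51357895 -0.04098166  1.30026663] [-2.16405983  2.2282252  -0.06274037]
{'time_s': 0.1, 'joint_positions': array([-1.26264283,  0.43516996,  0.02496425,  1.57403025, -0.01160186,
        1.13398753, -0.07506308]), 'joint_velocities': array([ 0.00012829, -0.00151001,  0.00115874, -0.00331964, -0.00242274,
       -0.00117556,  0.00017428]), 'joint_efforts': array([ 3.10145195e-03, -6.69126964e+01,  9.88034829e-01, -3.15145683e+01,
       -6.04811241e-02,  3.74366180e-02,  9.99356502e-06]), 'tcp_pos': array([0.24942774, 0.57258853, 0.24500363]), 'ee_rot': array([-6.40687390e-01, -3.07539361e+00,  2.26188256e-03]), 'ft_force': array([ 0.14226975,  0.26138712, -0.32379504]), 'ft_torque': array([-0.05288486,  0.02832501,  0.05762855]), 'grip_force': 0.0, 'grip_width': 0.998744178675425}
```

View pics/side0.png

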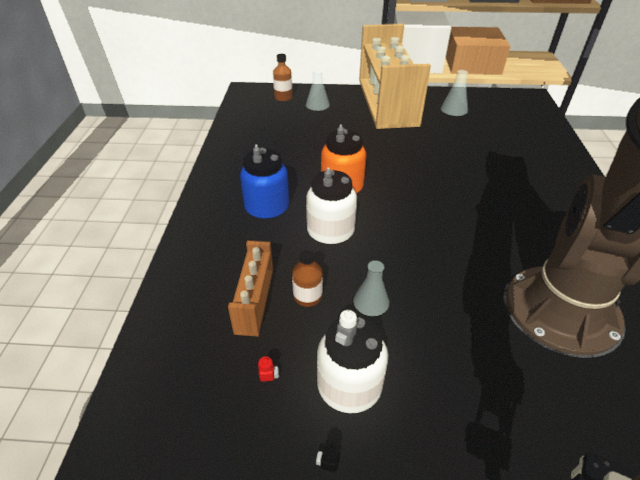

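View pics/top0.png

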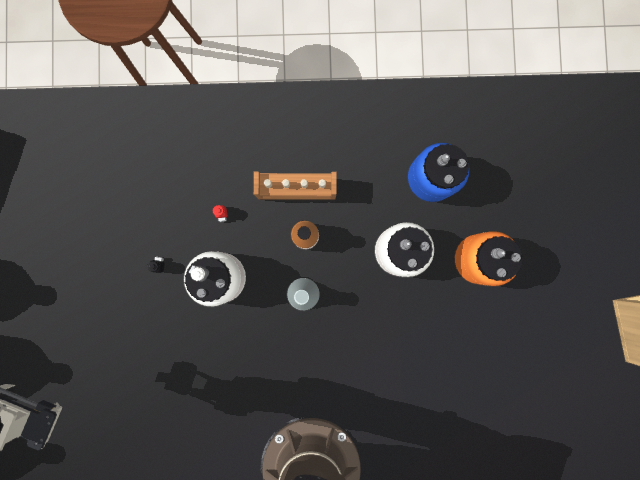

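The side view shows jar_a with the white filter at (348,325) and jar_b with its bare nipple at (328,178). The top view shows the filter at (199,272) and jar_b's nipple at (405,244). I'll enlarge both.

```bash
cat > h.py <<'E'
import numpy as np,cv2
from scipy.spatial.transform import Rotation as R
def ray(c,uv):
    u=np.atleast_2d(uv).astype(float);K=c["mtx"]
    d=np.c_[(u[:,0]-K[0,2])/K[0,0],(u[:,1]-K[1,2])/K[1,1],np.ones(len(u))]
    return R.from_rotvec(c["rotation"]).apply(d)
def onz(c,uv,z):
    d=ray(c,uv);p=np.array(c["position"]);return p+d*((z-p[2])/d[:,2])[:,None]
def cloud(c):
    v,u=np.mgrid[:480,:640];d=ray(c,np.c_[u.ravel(),v.ravel()])
    return (np.array(c["position"])+d*c["z_map"].ravel()[:,None]).reshape(480,640,3)
E
python3 - <<'E'
import pickle,cv2,numpy as np
from h import *
s=pickle.load(open("side.pkl","rb"));t=pickle.load(open("top.pkl","rb"))
def cr(c,x,y,w):return cv2.resize(c["color"][y:y+w,x:x+w,::-1],(300,300),interpolation=cv2.INTER_NEAREST)
m=np.vstack([np.hstack([cr(s,310,300,75),cr(s,300,160,60)]),np.hstack([cr(t,180,250,60),cr(t,375,220,60)])])
cv2.imwrite("pics/m.png",m)
for c,n in((s,"side"),(t,"top")):
    P=cloud(c)
    for nm,b in (("A",(310,300,75) if n=="side" else (180,250,60)),("B",(300,160,60) if n=="side" else (375,220,60))):
        x,y,w=b;Q=P[y:y+w,x:x+w].reshape(-1,3)
        for lo,hi in((.15,.164),(.18,.212),(.195,.205),(.212,.24),(.228,.24)):
            q=Q[(Q[:,2]>lo)&(Q[:,2]<hi)]
            if len(q):print(n,nm,lo,hi,len(q),q.mean(0).round(4),(q.min(0)[:2]).round(4),q.max(0)[:3].round(4))
E
```

```text
side A 0.15 0.164 1625 [0.4869 0.2335 0.1589] [0.4377 0.1731] [0.5395 0.2726 0.164 ]
side A 0.18 0.212 302 [0.5059 0.2409 0.1979] [0.4866 0.2223] [0.5217 0.2516 0.2119]
side A 0.195 0.205 117 [0.5067 0.2415 0.1994] [0.4866 0.2251] [0.5217 0.2514 0.205 ]
side A 0.212 0.24 256 [0.5027 0.2309 0.226 ] [0.4893 0.2131] [0.5163 0.2415 0.2347]
side A 0.228 0.24 122 [0.5025 0.2284 0.2303] [0.49   0.2134] [0.5149 0.2387 0.2347]
side B 0.15 0.164 702 [ 0.5449 -0.2318  0.1586] [ 0.4955 -0.2916] [ 0.5964 -0.1897  0.1639]
side B 0.18 0.212 57 [ 0.5554 -0.2257  0.1948] [ 0.5482 -0.237 ] [ 0.5635 -0.2179  0.2068]
side B 0.195 0.205 26 [ 0.5553 -0.2271  0.1987] [ 0.5485 -0.2333] [ 0.5632 -0.2205  0.2042]
top A 0.15 0.164 1156 [0.4847 0.2173 0.1602] [0.4354 0.17  ] [0.5358 0.271  0.164 ]
top A 0.18 0.212 85 [0.5043 0.2254 0.2006] [0.4847 0.2101] [0.518  0.2515 0.2116]
top A 0.195 0.205 38 [0.507  0.233  0.1994] [0.4847 0.2101] [0.518  0.2515 0.2047]
top A 0.212 0.24 147 [0.4994 0.2244 0.2295] [0.4855 0.2121] [0.5134 0.2392 0.238 ]
top A 0.228 0.24 106 [0.4995 0.2258 0.2317] [0.4879 0.2121] [0.5114 0.2384 0.238 ]
top B 0.15 0.164 1302 [ 0.5411 -0.2419  0.1597] [ 0.49   -0.2942] [ 0.5905 -0.1913  0.164 ]
top B 0.18 0.212 60 [ 0.5512 -0.2289  0.1979] [ 0.5436 -0.2394] [ 0.5597 -0.2192  0.2098]
top B 0.195 0.205 42 [ 0.5515 -0.2296  0.1991] [ 0.5436 -0.239 ] [ 0.5594 -0.2213  0.2046]
```

View pics/m.png

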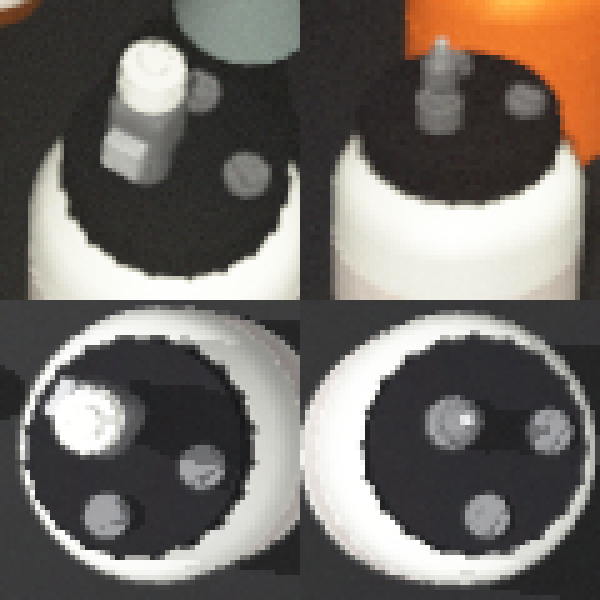

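```bash
python3 - <<'E'
import pickle
from h import *
D={n:pickle.load(open(n+".pkl","rb")) for n in("side","top")}
B={("side","A"):(310,300,75,75),("side","B"):(308,168,45,33),("top","A"):(180,250,60,60),("top","B"):(375,220,60,60)}
for (n,j),(x,y,w,h) in B.items():
    c=D[n];P=cloud(c);g=cv2.cvtColor(c["color"],cv2.COLOR_RGB2HSV)
    sub=g[y:y+h,x:x+w,2]
    z=P[y:y+h,x:x+w,2]
    print(n,j)
    for th in (75,170):
        k,L,st,ce=cv2.connectedComponentsWithStats((sub>th).astype(np.uint8),connectivity=4)
        for i in range(1,k):
            if 12<st[i,4]<400:
                uv=ce[i]+[x,y]; print(' ',th,st[i].tolist(),uv.round(1),np.nanmedian(z[L==i]).round(3),*[onz(c,uv,q)[0,:2].round(4) for q in(.168,.187,.232)], 'meanV',sub[L==i].mean().round(0))
c=D["side"];g=c["color"][335:350,332:352].max(2);print(g)
z=cloud(c)[335:350,332:352,2];print((z*1000).round(0).astype(int))
c=D["top"];g=c["color"][262:288,186:212].max(2);print(g)
E
```

```text
side A
  75 [0, 0, 10, 7, 46] [313.4 302.2] 0.011 [0.5642 0.1519] [0.5631 0.1672] [0.5605 0.2034] meanV 129.0
  75 [56, 38, 12, 12, 107] [371.2 343.2] 0.165 [0.4586 0.2361] [0.4605 0.249 ] [0.465  0.2796] meanV 119.0
  170 [30, 10, 17, 19, 260] [347.6 319. ] 0.228 [0.4999 0.1869] [0.5006 0.2012] [0.5023 0.235 ] meanV 233.0
  170 [26, 32, 11, 12, 78] [340.4 337.7] 0.196 [0.5119 0.228 ] [0.5123 0.2412] [0.5132 0.2723] meanV 191.0
side B
  75 [33, 9, 8, 7, 45] [344.4 179.7] 0.165 [ 0.5126 -0.2393] [ 0.513  -0.2129] [ 0.5139 -0.1504] meanV 113.0
  170 [14, 0, 31, 16, 133] [342.5 170.9] 0.094 [ 0.5181 -0.2767] [ 0.5183 -0.2492] [ 0.5188 -0.1842] meanV 224.0
  170 [0, 20, 20, 13, 102] [313.3 196.4] 0.128 [ 0.5854 -0.168 ] [ 0.5837 -0.1436] [ 0.5797 -0.0859] meanV 228.0
  170 [30, 21, 15, 12, 63] [348.  197.2] 0.129 [ 0.503  -0.1698] [ 0.5036 -0.1454] [ 0.5052 -0.0876] meanV 239.0
top A
  75 [8, 15, 21, 17, 239] [197.6 273.2] 0.227 [0.4994 0.2394] [0.4997 0.2347] [0.5002 0.2236] meanV 198.0
  75 [36, 29, 9, 9, 69] [220. 283.] 0.166 [0.4759 0.1895] [0.4766 0.1856] [0.4781 0.1764] meanV 130.0
[... 5240 characters left out ...]
82  73  54
   54  49  51  50  52  51  50  52]
 [ 49  51  52  51  50  52  51  49  50  53  50  52  54  54  54  54  52  52
   53  51  50  49  50  51  50  52]
 [ 49  52  51  50  51  50  50  51  51  48  50  53  53  53  50  52  52  50
   53  52  50  51  52  51  51  50]
 [ 50  50  51  51  53  51  51  51  52  51  50  54  51  52  51  50  50  52
   50  50  52  53  51  51  51  50]
 [ 52  50  50  50  51  51  52  54  52  50  52  51  53  52  52  53  49  51
   51  51  52  54  51  51  50  50]
 [186  51  51  51  51  51  51  53  51  52  50  51  52  54  50  52  51  51
   50  52  50  50  52  52  53  51]
 [183  52  52  52  50  52  49  51  51  50  52  53  52  53  51  50  52  52
   51  50  50  51  51  50  50  48]]
```

```bash
cat >> h.py <<'E'
def rows(tgt,yaw):
    "shift/turn from the current pose to tgt with tool y along yaw (deg), tool down"
    from plant import sensors
    s=sensors.read_state();T=R.from_rotvec(s["ee_rot"]);M=T.as_matrix()
    best=None
    for k in(0,180):
        a=np.radians(yaw+k);y=np.array([np.cos(a),np.sin(a),0]);z=np.array([0,0,-1.]);G=R.from_matrix(np.c_[np.cross(y,z),y,z])
        r=(T.inv()*G).as_rotvec(degrees=True)
        if best is None or np.linalg.norm(r)<np.linalg.norm(best):best=r
    print("tool y yaw",np.degrees(np.arctan2(M[1,1],M[0,1])).round(1),"tilt",np.degrees(np.arccos(-M[2,2])).round(2),"j7",s["joint_positions"][6].round(2))
    print("offset cm",(T.inv().apply(np.array(tgt)-s["tcp_pos"])*100).round(2),"turn",best.round(1),"tcp",s["tcp_pos"].round(4),"F",np.round(s["ft_force"],1),"grip",round(s["grip_width"]*92,1),round(s["grip_force"],1),"t",s["time_s"])
E
python3 - <<'E'
import pickle
from h import *
s=pickle.load(open("side.pkl","rb"));t=pickle.load(open("top.pkl","rb"))
P=cloud(s)
e=onz(s,[[336,335.5],[344.5,340]],.196);print("edge side",e.round(4),np.diff(e,axis=0))
e=onz(t,[[189,272],[192.5,265]],.196);print("edge top",e.round(4))
g=s["color"].max(2)
m=np.zeros((480,640),bool);m[338:345,335:345]=1
m&=(g>177)&(g<191)&(P[...,2]>.178)
q=P[m];c=q.mean(0);v=np.linalg.svd(q-c)[2][2];print("plate",len(q),c.round(4),v,np.degrees(np.arctan2(v[1],v[0])))
# filter cloud footprint
for c_,b in((s,(330,305,40,45)),(t,(180,260,35,30))):
    C=cloud(c_);x,y,w,h=b;Q=C[y:y+h,x:x+w].reshape(-1,3)
    q=Q[(Q[:,2]>.213)&(Q[:,2]<.24)]
    (cc,r)=cv2.minEnclosingCircle((q[:,:2]*1000).astype(np.float32));print("cart",cc,r)
    q=Q[(Q[:,2]>.176)&(Q[:,2]<.209)];print(cv2.minAreaRect((q[:,:2]*1000).astype(np.float32)))
rows([.501,.228,.26],60)
E
```

```text
edge side [[0.52   0.2435 0.196 ]
 [0.5056 0.2516 0.196 ]] [[-0.01441028  0.00808434  0.        ]]
edge top [[0.503  0.2514 0.196 ]
 [0.5181 0.2435 0.196 ]]
plate 32 [0.5131 0.2485 0.1905] [0.41264181 0.91088535 0.00382306] 65.62891270630075
cart (502.0873718261719, 227.00926208496094) 14.507433891296387
((503.8865661621094, 237.5186004638672), (36.480323791503906, 27.345706939697266), 5.055647373199463)
cart (499.6062927246094, 226.14666748046875) 14.103129386901855
((504.0235595703125, 229.6591033935547), (38.641822814941406, 24.48969078063965), 57.10700607299805)
tool y yaw 66.5 tilt 0.08 j7 -0.08
offset cm [-36.82 -21.55  -1.46] turn [-0.1  0.   6.5] tcp [0.2494 0.5726 0.245 ] F [ 0.1  0.3 -0.3] grip 91.9 0.0 t 0.1
```

Both views agree: filter axis ≈ (0.501, 0.2275), thumb direction ≈ 62°. I'll approach high above it.

```bash
python3 -m creep '{"turn":[[0,0,0],[0,0,0],[0,0,4.5],[0,0,4.5],[0,0,4.5]],"offset":[[0,0,-4],[0,0,-7.5],[-4,-2.3,-7.5],[-8,-4.6,-7.5],[-12,-7,-7.5]],"grip":[1,1,1,1,1]}'
python3 -m creep '{"turn":[[0,0,0],[0,0,0],[0,0,0],[0,0,0],[0,0,0]],"offset":[[-4,-2,0],[-8,-4.5,0],[-12,-7,0],[-16,-9.5,0],[-20,-12,0]],"grip":[1,1,1,1,1]}'
python3 -c "
from h import *
rows([.5015,.2284,.28],62)"
```

```text
time_s: 0.6
tcp_pos: [0.3322, 0.4596, 0.3205]
ee_rot: [0.76, 3.048, -0.0]
ft_force: [1.4, -0.0, -0.5]
grip_width: 0.998
grip_force: 0.0
time_s: 1.1
tcp_pos: [0.4522, 0.259, 0.3206]
ee_rot: [-0.761, -3.048, 0.0]
ft_force: [1.2, 0.6, -0.4]
grip_width: 1.0
grip_force: 0.0
tool y yaw 62.0 tilt 0.02 j7 0.51
offset cm [-5.79 -0.39  4.06] turn [-0. -0. -0.] tcp [0.4522 0.259  0.3206] F [ 1.2  0.6 -0.4] grip 92.0 0.0 t 1.1
```

```bash
python3 -m creep '{"turn":[[0,0,0],[0,0,0],[0,0,0],[0,0,0]],"offset":[[-3,-0.2,1],[-5.8,-0.4,3],[-5.8,-0.4,4],[-5.8,-0.4,4]],"grip":[1,1,1,1]}'
python3 - <<'E'
from h import *
from plant import capture
import pickle
rows([.5015,.2284,.192],62)
ims=[]
for n,b in(("side",(270,230,150)),("top",(140,210,120))):
    c=capture(n);pickle.dump(c,open(n+"1.pkl","wb"));x,y,w=b
    ims.append(cv2.resize(c["color"][y:y+w,x:x+w,::-1],(400,400),interpolation=cv2.INTER_CUBIC))
cv2.imwrite("pics/p1.png",np.hstack(ims))
E
```

```text
time_s: 1.5
tcp_pos: [0.5002, 0.2295, 0.2789]
ee_rot: [-0.762, -3.045, 0.004]
ft_force: [0.2, 0.7, 0.0]
grip_width: 1.0
grip_force: 0.0
tool y yaw 61.9 tilt 0.22 j7 0.63
offset cm [-0.19 -0.01  8.68] turn [-0.2 -0.1 -0.1] tcp [0.5002 0.2295 0.2789] F [0.2 0.7 0. ] grip 92.0 0.0 t 1.5
```

View pics/p1.png

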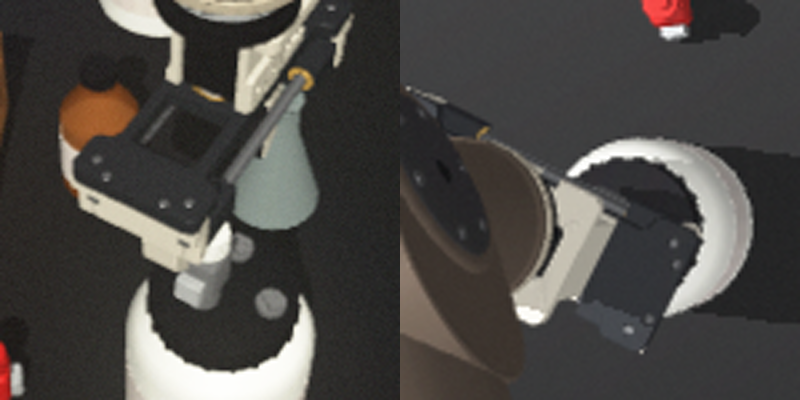

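The side crop shows the gripper body, with its beige near finger at crop (175,250) directly in front of and above the thumb plate at (195,287). In the top crop the body hides the filter. I'll check the finger against its projected position.

```bash
python3 - <<'E'
from h import *
import pickle
c=pickle.load(open("side1.pkl","rb"))
P=cloud(c)
tcp=np.array([.5002,.2295,.2789]);a=np.radians(61.9);y=np.array([np.cos(a),np.sin(a),0]);x=np.array([-y[1],y[0],0])
Q=(P-tcp).reshape(-1,3);L=np.c_[Q@x,Q@y,Q[:,2]]*1000
for lo,hi in((-20,-10),(-10,0),(0,15),(15,40),(40,70)):
    for sgn in(1,-1):
        q=L[(L[:,2]>lo)&(L[:,2]<hi)&(L[:,1]*sgn>20)&(L[:,1]*sgn<110)&(abs(L[:,0])<60)]
        if len(q)>3:print(lo,hi,sgn,len(q),np.percentile(q,[3,50,97],axis=0).round(0).tolist())
E
```

```text
-20 -10 1 4 [[9.0, 52.0, -16.0], [9.0, 53.0, -14.0], [9.0, 55.0, -12.0]]
-20 -10 -1 28 [[-9.0, -51.0, -20.0], [7.0, -45.0, -15.0], [10.0, -44.0, -11.0]]
-10 0 1 48 [[-12.0, 55.0, -9.0], [4.0, 64.0, -3.0], [10.0, 65.0, -0.0]]
-10 0 -1 26 [[-6.0, -59.0, -10.0], [7.0, -47.0, -5.0], [10.0, -44.0, -1.0]]
0 15 1 52 [[-11.0, 62.0, 0.0], [-1.0, 65.0, 6.0], [9.0, 66.0, 11.0]]
0 15 -1 13 [[-3.0, -46.0, 2.0], [1.0, -45.0, 7.0], [3.0, -44.0, 13.0]]
15 40 -1 39 [[3.0, -62.0, 15.0], [8.0, -47.0, 27.0], [9.0, -44.0, 34.0]]
40 70 1 571 [[-33.0, 24.0, 48.0], [20.0, 87.0, 59.0], [35.0, 89.0, 70.0]]
40 70 -1 270 [[17.0, -81.0, 50.0], [29.0, -48.0, 63.0], [35.0, -24.0, 70.0]]
```

```bash
python3 -m creep '{"turn":[[0,0,0],[0,0,0],[0,0,0],[0,0,0],[0,0,0]],"offset":[[-0.05,0,2],[-0.05,0,4],[-0.05,0,6],[-0.05,0,7],[-0.05,0,7]],"grip":[1,1,1,1,1]}'
python3 -c "
from h import *
rows([.5019,.2281,.192],62)"
```

```text
time_s: 2.1
tcp_pos: [0.5005, 0.2306, 0.2102]
ee_rot: [-0.759, -3.047, 0.001]
ft_force: [-0.2, 0.3, -0.2]
grip_width: 0.998
grip_force: 0.0
tool y yaw 62.0 tilt 0.09 j7 0.65
offset cm [-0.24 -0.15  1.82] turn [-0.1 -0.1  0. ] tcp [0.5005 0.2306 0.2102] F [-0.2  0.3 -0.2] grip 91.8 0.0 t 2.1
```

```bash
python3 -m creep '{"turn":[[0,0,0],[0,0,0],[0,0,0],[0,0,0],[0,0,0]],"offset":[[-0.2,-0.1,0.5],[-0.2,-0.15,1],[-0.2,-0.15,1.5],[-0.2,-0.15,1.8],[-0.2,-0.15,1.8]],"grip":[1,1,1,1,1]}'
python3 -c "
from h import *
rows([.5019,.2281,.192],62)"
```

```text
time_s: 2.6
tcp_pos: [0.5024, 0.2276, 0.1924]
ee_rot: [-0.761, -3.048, 0.001]
ft_force: [0.1, 0.3, 0.3]
grip_width: 1.003
grip_force: 0.0
tool y yaw 62.0 tilt 0.03 j7 0.66
offset cm [0.07 0.02 0.04] turn [-0. -0. -0.] tcp [0.5024 0.2276 0.1924] F [0.1 0.3 0.3] grip 92.2 0.0 t 2.6
```

```bash
python3 -m creep '{"turn":[[0,0,0],[0,0,0],[0,0,0],[0,0,0],[0,0,0]],"offset":[[0.05,0,0],[0.05,0,0],[0.05,0,0],[0.05,0,0],[0.05,0,0]],"grip":[0.3,0,-0.05,-0.15,-0.15]}'
python3 -m creep '{"turn":[[0,0,0],[0,0,0]],"offset":[[0,0,0],[0,0,0]],"grip":[-0.15,-0.2]}'
python3 -c "
from h import *
rows([.5019,.2281,.192],62)"
```

```text
time_s: 3.1
tcp_pos: [0.5022, 0.2279, 0.1928]
ee_rot: [0.761, 3.048, 0.0]
ft_force: [0.8, -0.5, 0.0]
grip_width: 0.617
grip_force: 0.0
time_s: 3.3
tcp_pos: [0.5026, 0.2289, 0.193]
ee_rot: [0.761, 3.047, 0.003]
ft_force: [2.4, 7.5, -2.9]
grip_width: 0.444
grip_force: 3.6
tool y yaw 62.0 tilt 0.11 j7 0.65
offset cm [ 0.03 -0.1   0.1 ] turn [ 0.1  0.  -0. ] tcp [0.5026 0.2289 0.193 ] F [ 2.4  7.5 -2.9] grip 40.8 3.6 t 3.3
```

```bash
python3 -m creep '{"turn":[[0,0,0],[0,0,0]],"offset":[[0,0,0],[0,0,0]],"grip":[-0.2,-0.24]}'
python3 -m creep '{"turn":[[0,0,0],[0,0,0]],"offset":[[0,0,0],[0,0,0]],"grip":[-0.28,-0.28]}'
python3 -c "
from h import *
rows([.5019,.2281,.192],62)"
```

```text
time_s: 3.5
tcp_pos: [0.5025, 0.2288, 0.1931]
ee_rot: [0.76, 3.047, 0.002]
ft_force: [2.3, 5.9, 3.6]
grip_width: 0.386
grip_force: 3.2
time_s: 3.7
tcp_pos: [0.5024, 0.2282, 0.1932]
ee_rot: [0.761, 3.048, 0.001]
ft_force: [0.9, 2.7, 4.8]
grip_width: 0.362
grip_force: 11.5
tool y yaw 62.0 tilt 0.06 j7 0.65
offset cm [ 0.04 -0.03  0.12] turn [ 0.1  0.  -0. ] tcp [0.5024 0.2282 0.1932] F [0.9 2.7 4.8] grip 33.3 11.5 t 3.7
```

```bash
python3 -m creep '{"turn":[[0,0,0],[0,0,0],[0,0,0],[0,0,0]],"offset":[[0,0,0],[0,0,0],[0,0,0],[0,0,0]],"grip":[-0.32,-0.35,-0.38,-0.4]}'
python3 -c "
from h import *
rows([.5019,.2281,.192],62)"
```

```text
time_s: 4.1
tcp_pos: [0.5027, 0.2286, 0.1932]
ee_rot: [0.76, 3.047, 0.002]
ft_force: [1.4, 5.4, 4.3]
grip_width: 0.345
grip_force: 30.0
tool y yaw 62.0 tilt 0.1 j7 0.65
offset cm [ 0.04 -0.08  0.12] turn [ 0.1  0.  -0. ] tcp [0.5027 0.2286 0.1932] F [1.4 5.4 4.3] grip 31.8 30.0 t 4.1
```

```bash
python3 -m creep '{"turn":[[0,0,0],[0,0,0],[0,0,0]],"offset":[[0,0.05,-0.1],[0,0.05,-0.2],[0,0.05,-0.3]],"grip":[-0.4,-0.4,-0.4]}'
python3 -m creep '{"turn":[[0,0,0],[0,0,0],[0,0,0]],"offset":[[0,0,-0.15],[0,0,-0.3],[0,0,-0.5]],"grip":[-0.4,-0.4,-0.4]}'
```

```text
time_s: 4.4
tcp_pos: [0.5026, 0.2287, 0.1953]
ee_rot: [0.761, 3.048, 0.001]
ft_force: [3.5, 6.3, -5.7]
grip_width: 0.349
grip_force: 30.0
time_s: 4.7
tcp_pos: [0.5022, 0.2289, 0.1999]
ee_rot: [-0.76, -3.048, -0.0]
ft_force: [2.6, 6.5, -5.2]
grip_width: 0.349
grip_force: 30.0
```

```bash
python3 -m creep '{"turn":[[0,0,0],[0,0,0],[0,0,0],[0,0,0],[0,0,0]],"offset":[[0.03,0.05,-0.3],[0.03,0.05,-0.7],[0.03,0.05,-1.1],[0.03,0.05,-1.5],[0.03,0.05,-2]],"grip":[-0.4,-0.4,-0.4,-0.4,-0.4]}'
python3 -m creep '{"turn":[[0,0,0],[0,0,0],[0,0,0],[0,0,0],[0,0,0]],"offset":[[0,0,-0.5],[0,0,-1],[0,0,-2],[0,0,-3],[0,0,-3.5]],"grip":[-0.4,-0.4,-0.4,-0.4,-0.4]}'
python3 -m creep '{"turn":[[0,0,0],[0,0,0],[0,0,0],[0,0,0]],"offset":[[0,0,-1],[0,0,-2],[0,0,-2],[0,0,-2]],"grip":[-0.4,-0.4,-0.4,-0.4]}'
python3 -c "
from h import *
rows([.553,-.2285,.28],62)"
```

```text
time_s: 5.2
tcp_pos: [0.502, 0.2281, 0.2207]
ee_rot: [-0.762, -3.047, 0.002]
ft_force: [-0.2, -0.3, -0.7]
grip_width: 0.347
grip_force: 30.0
time_s: 5.7
tcp_pos: [0.5029, 0.2291, 0.2573]
ee_rot: [0.761, 3.047, 0.002]
ft_force: [0.3, 0.4, -0.4]
grip_width: 0.345
grip_force: 30.0
time_s: 6.1
tcp_pos: [0.5024, 0.229, 0.2759]
ee_rot: [0.761, 3.048, 0.001]
ft_force: [-0.2, 0.4, -0.3]
grip_width: 0.344
grip_force: 30.0
tool y yaw 62.0 tilt 0.03 j7 0.63
offset cm [-25.97 -38.    -0.42] turn [ 0.  0. -0.] tcp [0.5024 0.229  0.2759] F [-0.2  0.4 -0.3] grip 31.6 30.0 t 6.1
```

```bash
python3 -m creep '{"turn":[[0,0,0],[0,0,0],[0,0,0],[0,0,0],[0,0,0]],"offset":[[-1,-1.5,-0.5],[-3,-4.5,-1],[-5.5,-8,-1],[-8,-11.7,-1],[-10.5,-15.4,-1]],"grip":[-0.4,-0.4,-0.4,-0.4,-0.4]}'
python3 -m creep '{"turn":[[0,0,0],[0,0,0],[0,0,0],[0,0,0],[0,0,0]],"offset":[[-2.5,-3.7,0],[-5,-7.4,0],[-7.5,-11,0],[-10,-14.6,0],[-12,-17.5,0]],"grip":[-0.4,-0.4,-0.4,-0.4,-0.4]}'
python3 - <<'E'
from h import *
import pickle
rows([.5535,-.2281,.275],62)
c=pickle.load(open("side.pkl","rb"))
print(c["color"][164:190,318:342].max(2))
print(onz(c,[328.4,167.6],.208),onz(c,[328,183],.174))
E
```

```text
time_s: 6.6
tcp_pos: [0.5222, 0.0407, 0.2857]
ee_rot: [-0.762, -3.048, 0.001]
ft_force: [0.2, 0.6, -1.1]
grip_width: 0.346
grip_force: 30.0
time_s: 7.1
tcp_pos: [0.5451, -0.1713, 0.2858]
ee_rot: [-0.765, -3.047, 0.002]
ft_force: [1.0, 1.3, -0.8]
grip_width: 0.346
grip_force: 30.0
tool y yaw 61.8 tilt 0.06 j7 1.44
offset cm [-3.42 -4.61  1.08] turn [-0.1  0.  -0.2] tcp [ 0.5451 -0.1713  0.2858] F [ 1.   1.3 -0.8] grip 31.8 30.0 t 7.1
[[ 47  48  54 142 199 204 209 214 220 224 229 231 231 234 235 235 236 239
  242 243 244 245 246 247]
 [ 48  50  59 144 208 214 208 214 219 225 228 229 232 234 234 235 236 237
  239 239 238 239 240 241]
 [ 49  48  63 146 193 208 209 212 221 224 227 228 231 235 234 235 237 235
  238 238 238 238 240 239]
 [ 43  43  60 146 184 207 213 217 221 217 213 226 230 233 235 234 237 236
  237 238 238 238 239 239]
 [ 46  49  62 144 184 199 206 218 212 201 201 219 231 234 235 236 235 238
  238 237 238 239 238 238]
 [ 49  45  61 145 185 198 205 206 168 161 174 185 211 221 218 218 223 229
  232 235 239 238 239 239]
 [ 45  48  64 145 173 180 183 163 140 156 162 147 143 153
[... 1343 characters left out ...]
  46  45  42]
 [ 43  41  44  47  43  77 101 115 115 118 113 114 108 102  67  46  43  43
   45  46  44  48  47  46]
 [ 45  49  48  47  45  59  87 105 115 116 115 110 107  83  61  47  44  48
   48  49  45  48  46  47]
 [ 48  45  47  44  45  43  57  77 100 102  97  96  80  52  46  49  46  49
   49  44  49  50  46  42]
 [ 50  47  45  46  45  46  46  45  49  51  49  46  46  44  45  46  45  49
   46  50  48  45  45  47]
 [ 47  44  40  43  47  45  45  42  49  46  46  48  48  46  45  48  46  46
   44  47  51  44  46  48]
 [ 48  46  45  45  46  45  49  44  45  44  46  48  46  46  48  50  51  45
   45  48  48  48  49  47]]
[[ 0.55279755 -0.23088985  0.208     ]] [[ 0.55249607 -0.21513073  0.174     ]]
```

```bash
python3 -m creep '{"turn":[[0,0,0],[0,0,0],[0,0,0],[0,0,0],[0,0,0]],"offset":[[-1.7,-2.3,0],[-2.8,-3.9,0],[-3.4,-4.6,0.5],[-3.4,-4.6,1.1],[-3.4,-4.6,1.1]],"grip":[-0.4,-0.4,-0.4,-0.4,-0.4]}'
python3 - <<'E'
from h import *
from plant import capture
import pickle
rows([.5545,-.2281,.23],62)
ims=[]
for n,b in(("side",(280,110,100)),("top",(355,195,100))):
    c=capture(n);pickle.dump(c,open(n+"2.pkl","wb"));x,y,w=b
    ims.append(cv2.resize(c["color"][y:y+w,x:x+w,::-1],(400,400),interpolation=cv2.INTER_CUBIC))
cv2.imwrite("pics/p2.png",np.hstack(ims))
E
```

```text
time_s: 7.6
tcp_pos: [0.5539, -0.2226, 0.2733]
ee_rot: [-0.759, -3.046, -0.001]
ft_force: [-1.0, 1.1, -0.7]
grip_width: 0.344
grip_force: 30.0
tool y yaw 62.0 tilt 0.16 j7 1.54
offset cm [-0.32 -0.46  4.33] turn [ 0.  -0.2 -0. ] tcp [ 0.5539 -0.2226  0.2733] F [-1.   1.1 -0.7] grip 31.6 30.0 t 7.6
```

View pics/p2.png

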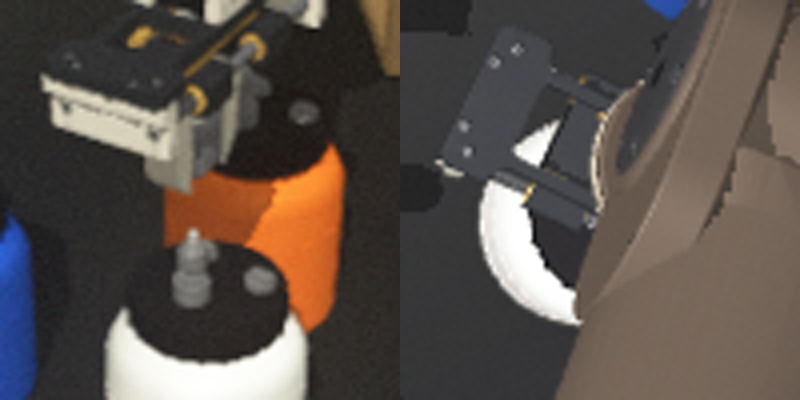

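The side crop shows the filter between the fingers at crop (200,150), above and behind jar_b's nipple at (193,270). In the top crop the arm hides the nipple. I'll measure the side camera's bias from the fingers and apply it to the nipple.

```bash
python3 - <<'E'
from h import *
import pickle
c=pickle.load(open("side2.pkl","rb"));P=cloud(c)
tcp=np.array([.5539,-.2226,.2733]);a=np.radians(62);y=np.array([np.cos(a),np.sin(a),0]);x=np.array([-y[1],y[0],0])
Q=(P-tcp).reshape(-1,3);L=np.c_[Q@x,Q@y,Q[:,2]]*1000
for lo,hi in((-19,-10),(-10,0),(0,15),(15,40)):
    for a0,b0 in((18,60),(-16,16),(-60,-10)):
        q=L[(L[:,2]>lo)&(L[:,2]<hi)&(L[:,1]>a0)&(L[:,1]<b0)&(abs(L[:,0])<30)]
        if len(q)>3:print(lo,hi,a0,len(q),np.percentile(q,[3,50,97],axis=0).round(0).tolist())
# nipple silhouette columns: fit circle of known radius to visible surface points
for nm in("side","side2"):
    P=cloud(pickle.load(open(nm+".pkl","rb")))[160:190,300:352].reshape(-1,3)
    for lo,hi,r in((.163,.172,12),(.176,.194,9)):
        q=P[(P[:,2]>lo)&(P[:,2]<hi)&(np.hypot(P[:,0]-.5545,P[:,1]+.229)<.017)]*1000
        if len(q)>5:
            from scipy.optimize import least_squares
            f=least_squares(lambda v:np.hypot(q[:,0]-v[0],q[:,1]-v[1])-r,[554,-229],loss="soft_l1");print(nm,lo,len(q),f.x.round(1),q[:,0].min().round(1),q[:,0].max().round(1))
# same on cap A's filter for comparison is known: axis ~(502.0,227.6)
E
```

```text
-19 -10 18 11 [[-10.0, 21.0, -17.0], [7.0, 25.0, -13.0], [9.0, 30.0, -11.0]]
-19 -10 -16 10 [[7.0, -14.0, -18.0], [9.0, -2.0, -13.0], [11.0, 12.0, -11.0]]
-19 -10 -60 7 [[7.0, -24.0, -18.0], [8.0, -17.0, -15.0], [10.0, -14.0, -12.0]]
-10 0 18 35 [[-11.0, 20.0, -9.0], [3.0, 33.0, -4.0], [9.0, 36.0, -1.0]]
-10 0 -16 21 [[7.0, -7.0, -8.0], [11.0, 8.0, -5.0], [13.0, 15.0, -1.0]]
-10 0 -60 14 [[7.0, -32.0, -10.0], [8.0, -22.0, -5.0], [10.0, -17.0, -1.0]]
0 15 18 46 [[-11.0, 21.0, 1.0], [7.0, 33.0, 5.0], [10.0, 37.0, 13.0]]
0 15 -16 45 [[7.0, -12.0, 0.0], [11.0, 6.0, 8.0], [13.0, 15.0, 15.0]]
0 15 -60 22 [[7.0, -30.0, 1.0], [8.0, -22.0, 8.0], [9.0, -15.0, 14.0]]
15 40 18 28 [[8.0, 20.0, 17.0], [9.0, 29.0, 25.0], [10.0, 35.0, 33.0]]
15 40 -16 25 [[6.0, -11.0, 16.0], [9.0, 6.0, 19.0], [12.0, 13.0, 24.0]]
15 40 -60 17 [[8.0, -34.0, 16.0], [9.0, -26.0, 21.0], [10.0, -11.0, 35.0]]
side 0.163 25 [ 555.  -231.2] 545.4 565.4
side 0.176 40 [ 555.9 -231.3] 548.0 563.5
side2 0.163 27 [ 555.4 -231.1] 545.3 565.3
side2 0.176 42 [ 555.7 -232. ] 545.8 563.5
```

```bash
python3 -m creep '{"turn":[[0,0,0],[0,0,0],[0,0,0],[0,0,0],[0,0,0]],"offset":[[-0.2,-0.4,1],[-0.35,-0.6,2],[-0.35,-0.6,3],[-0.35,-0.6,3],[-0.35,-0.6,3]],"grip":[-0.4,-0.4,-0.4,-0.4,-0.4]}'
python3 -c "
from h import *
rows([.5545,-.2291,.222],62)"
```

```text
time_s: 8.2
tcp_pos: [0.5547, -0.2306, 0.2443]
ee_rot: [-0.761, -3.047, -0.0]
ft_force: [0.3, 0.3, -0.5]
grip_width: 0.345
grip_force: 30.0
tool y yaw 62.0 tilt 0.06 j7 1.57
offset cm [0.09 0.12 2.23] turn [-0.  -0.1 -0. ] tcp [ 0.5547 -0.2306  0.2443] F [ 0.3  0.3 -0.5] grip 31.7 30.0 t 8.2
```

```bash
python3 -m creep '{"turn":[[0,0,0],[0,0,0],[0,0,0],[0,0,0],[0,0,0]],"offset":[[0.09,0.12,0.5],[0.09,0.12,1],[0.09,0.12,1.6],[0.09,0.12,2.2],[0.09,0.12,2.2]],"grip":[-0.4,-0.4,-0.4,-0.4,-0.4]}'
python3 -m creep '{"turn":[[0,0,0],[0,0,0]],"offset":[[0,0,0],[0,0,0]],"grip":[-0.4,-0.4]}'
python3 -c "
from h import *
rows([.5545,-.2291,.2180],62)"
```

```text
time_s: 8.7
tcp_pos: [0.5542, -0.229, 0.2216]
ee_rot: [-0.761, -3.046, -0.0]
ft_force: [1.3, 0.6, -1.0]
grip_width: 0.347
grip_force: 30.0
time_s: 8.9
tcp_pos: [0.5548, -0.2294, 0.2229]
ee_rot: [0.761, 3.048, -0.0]
ft_force: [0.2, 0.6, -0.7]
grip_width: 0.344
grip_force: 30.0
tool y yaw 62.0 tilt 0.02 j7 1.57
offset cm [0.04 0.01 0.49] turn [ 0.  0. -0.] tcp [ 0.5548 -0.2294  0.2229] F [ 0.2  0.6 -0.7] grip 31.7 30.0 t 8.9
```

Now go down gently in 1 mm rows, watching the force.

```bash
python3 -m creep '{"turn":[[0,0,0],[0,0,0],[0,0,0],[0,0,0]],"offset":[[0,0,0.15],[0,0,0.3],[0,0,0.45],[0,0,0.45]],"grip":[-0.4,-0.4,-0.4,-0.4]}'
python3 -m creep '{"turn":[[0,0,0],[0,0,0],[0,0,0]],"offset":[[0,0,0.1],[0,0,0.2],[0,0,0.2]],"grip":[-0.4,-0.4,-0.4]}'
python3 -m creep '{"turn":[[0,0,0],[0,0,0],[0,0,0]],"offset":[[0,0,0.1],[0,0,0.2],[0,0,0.2]],"grip":[-0.4,-0.4,-0.4]}'
```

```text
time_s: 9.3
tcp_pos: [0.5546, -0.2292, 0.218]
ee_rot: [-0.761, -3.048, -0.0]
ft_force: [0.2, -0.1, -1.3]
grip_width: 0.347
grip_force: 30.0
time_s: 9.6
tcp_pos: [0.5546, -0.2292, 0.2161]
ee_rot: [-0.761, -3.048, -0.0]
ft_force: [-0.2, 0.8, -0.8]
grip_width: 0.345
grip_force: 30.0
time_s: 9.9
tcp_pos: [0.5546, -0.2292, 0.214]
ee_rot: [-0.761, -3.048, -0.0]
ft_force: [-0.4, 0.0, -0.2]
grip_width: 0.348
grip_force: 30.0
```

```bash
python3 -m creep '{"turn":[[0,0,0],[0,0,0],[0,0,0]],"offset":[[0,0,0.1],[0,0,0.2],[0,0,0.2]],"grip":[-0.4,-0.4,-0.4]}'
python3 -m creep '{"turn":[[0,0,0],[0,0,0],[0,0,0]],"offset":[[0,0,0.1],[0,0,0.2],[0,0,0.2]],"grip":[-0.4,-0.4,-0.4]}'
```

```text
time_s: 10.2
tcp_pos: [0.5546, -0.2292, 0.2121]
ee_rot: [-0.761, -3.048, -0.0]
ft_force: [0.5, 0.1, -0.8]
grip_width: 0.343
grip_force: 30.0
time_s: 10.5
tcp_pos: [0.5546, -0.2296, 0.2103]
ee_rot: [0.761, 3.048, -0.0]
ft_force: [-0.1, -0.8, 0.7]
grip_width: 0.346
grip_force: 30.0
```

```bash
python3 -m creep '{"turn":[[0,0,0],[0,0,0],[0,0,0],[0,0,0]],"offset":[[0,0,0.15],[0,0,0.3],[0,0,0.45],[0,0,0.45]],"grip":[-0.4,-0.4,-0.4,-0.4]}'
python3 -m creep '{"turn":[[0,0,0],[0,0,0],[0,0,0],[0,0,0]],"offset":[[0,0,0.15],[0,0,0.3],[0,0,0.45],[0,0,0.45]],"grip":[-0.4,-0.4,-0.4,-0.4]}'
```

```text
time_s: 10.9
tcp_pos: [0.5542, -0.2299, 0.2053]
ee_rot: [-0.762, -3.047, 0.001]
ft_force: [-3.8, -4.3, -1.6]
grip_width: 0.349
grip_force: 30.0
time_s: 11.3
tcp_pos: [0.5542, -0.23, 0.2011]
ee_rot: [-0.762, -3.047, 0.001]
ft_force: [-3.5, -4.6, 1.0]
grip_width: 0.35
grip_force: 30.0
```

```bash
python3 -m creep '{"turn":[[0,0,0],[0,0,0],[0,0,0]],"offset":[[0,-0.05,0.1],[0,-0.05,0.2],[0,-0.05,0.3]],"grip":[-0.4,-0.4,-0.4]}'
python3 -m creep '{"turn":[[0,0,0],[0,0,0],[0,0,0]],"offset":[[0,0,0.1],[0,0,0.2],[0,0,0.3]],"grip":[-0.4,-0.4,-0.4]}'
```

```text
time_s: 11.6
tcp_pos: [0.5542, -0.2301, 0.1984]
ee_rot: [-0.762, -3.048, 0.0]
ft_force: [-4.4, -3.1, 5.9]
grip_width: 0.345
grip_force: 30.0
time_s: 11.9
tcp_pos: [0.5542, -0.2302, 0.1956]
ee_rot: [-0.762, -3.048, 0.0]
ft_force: [-5.3, -1.9, 7.7]
grip_width: 0.349
grip_force: 30.0
```

```bash
python3 -m creep '{"turn":[[0,0,0],[0,0,0],[0,0,0]],"offset":[[0.05,0,0.1],[0.05,0,0.2],[0.05,0,0.2]],"grip":[-0.4,-0.4,-0.4]}'
python3 -m creep '{"turn":[[0,0,0],[0,0,0]],"offset":[[0,0,0.05],[0,0,0.05]],"grip":[-0.4,-0.4]}'
```

```text
time_s: 12.2
tcp_pos: [0.5542, -0.2301, 0.194]
ee_rot: [0.762, 3.047, -0.001]
ft_force: [-5.8, -3.7, 9.2]
grip_width: 0.344
grip_force: 30.0
time_s: 12.4
tcp_pos: [0.5542, -0.2302, 0.1937]
ee_rot: [0.762, 3.047, -0.001]
ft_force: [-5.2, -2.9, 10.4]
grip_width: 0.347
grip_force: 30.0
```

```bash
python3 -m creep '{"turn":[[0,0,0],[0,0,0]],"offset":[[0.03,-0.03,0.05],[0.03,-0.03,0.05]],"grip":[-0.4,-0.4]}'
python3 -m creep '{"turn":[[0,0,0],[0,0,0]],"offset":[[0,0,0.05],[0,0,0.05]],"grip":[-0.4,-0.4]}'
```

```text
time_s: 12.6
tcp_pos: [0.5541, -0.2302, 0.1933]
ee_rot: [0.761, 3.046, -0.0]
ft_force: [-4.7, -2.0, 10.1]
grip_width: 0.346
grip_force: 30.0
time_s: 12.8
tcp_pos: [0.5542, -0.2302, 0.1929]
ee_rot: [0.761, 3.046, -0.0]
ft_force: [-4.2, -3.2, 11.3]
grip_width: 0.342
grip_force: 30.0
```

```bash
python3 -m creep '{"turn":[[0,0,0],[0,0,0]],"offset":[[0,0,0.05],[0,0,0.05]],"grip":[-0.4,-0.4]}'
python3 -m creep '{"turn":[[0,0,0],[0,0,0]],"offset":[[0,0,0.05],[0,0,0.05]],"grip":[-0.4,-0.4]}'
```

```text
time_s: 13.0
tcp_pos: [0.5542, -0.2302, 0.1924]
ee_rot: [0.761, 3.046, -0.0]
ft_force: [-4.3, -2.1, 11.4]
grip_width: 0.346
grip_force: 30.0
time_s: 13.2
tcp_pos: [0.5542, -0.2302, 0.192]
ee_rot: [0.761, 3.046, -0.0]
ft_force: [-4.9, -3.1, 12.2]
grip_width: 0.348
grip_force: 30.0
```

```bash
python3 -m creep '{"turn":[[0,0,0],[0,0,0]],"offset":[[0,0,0.05],[0,0,0.05]],"grip":[-0.4,-0.4]}'
python3 -m creep '{"turn":[[0,0,0],[0,0,0]],"offset":[[0,0,0.05],[0,0,0.05]],"grip":[-0.4,-0.4]}'
```

```text
time_s: 13.4
tcp_pos: [0.5541, -0.2303, 0.1915]
ee_rot: [0.761, 3.046, -0.0]
ft_force: [-4.6, -2.3, 11.4]
grip_width: 0.348
grip_force: 30.0
time_s: 13.6
tcp_pos: [0.5541, -0.2302, 0.191]
ee_rot: [0.761, 3.046, -0.0]
ft_force: [-5.4, -2.9, 13.6]
grip_width: 0.349
grip_force: 30.0
```

```bash
python3 -m creep '{"turn":[[0,0,0],[0,0,0]],"offset":[[0,0,0.05],[0,0,0.05]],"grip":[-0.4,-0.4]}'
python3 -m creep '{"turn":[[0,0,0],[0,0,0]],"offset":[[0,0,0.05],[0,0,0.05]],"grip":[-0.4,-0.4]}'
```

```text
time_s: 13.8
tcp_pos: [0.5541, -0.2303, 0.1906]
ee_rot: [0.761, 3.046, -0.0]
ft_force: [-5.2, -2.3, 13.3]
grip_width: 0.35
grip_force: 30.0
time_s: 14.0
tcp_pos: [0.5542, -0.2302, 0.1901]
ee_rot: [0.761, 3.046, -0.0]
ft_force: [-5.7, -2.9, 13.8]
grip_width: 0.353
grip_force: 30.0
```

```bash
python3 - <<'E'
from h import *
from plant import capture
import pickle
c=capture("side");pickle.dump(c,open("side3.pkl","wb"))
x,y,w=290,130,75
cv2.imwrite("pics/p3.png",cv2.resize(c["color"][y:y+w,x:x+w,::-1],(600,600),interpolation=cv2.INTER_CUBIC))
rows([.554,-.23,.19],62)
E
```

```text
tool y yaw 61.9 tilt 0.12 j7 1.59
offset cm [0.02 0.01 0.01] turn [ 0.   0.1 -0.1] tcp [ 0.5541 -0.2302  0.1901] F [-4.7 -2.  13. ] grip 31.9 30.0 t 14.05
```

View pics/p3.png

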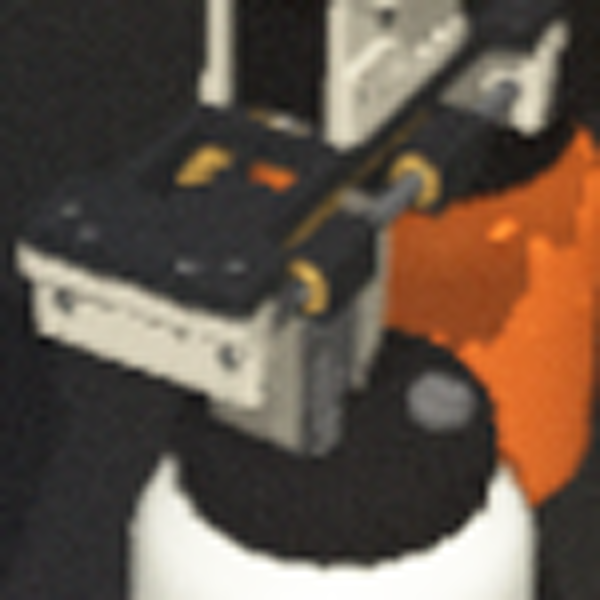

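The side view shows the fingers down over jar_b's nipple, with the grey filter side between them and its lower corner at crop (325,455). I'll check whether the filter slipped in the grip by comparing its lower edge with the TCP before and now.

```bash
python3 - <<'E'
from h import *
import pickle
a=np.radians(62);y=np.array([np.cos(a),np.sin(a),0]);x=np.array([-y[1],y[0],0])
if (x@[0.,1,0])<0:x=-x
print(x)
for nm,tcp in(("side2",[.5539,-.2226,.2733]),("side3",[.5541,-.2302,.1901])):
    c=pickle.load(open(nm+".pkl","rb"));tcp=np.array(tcp);Rc=R.from_rotvec(c["rotation"]);K=c["mtx"]
    # project points on filter's side face (local x 14) for y=0,5,10 and z rel tcp
    v=c["color"].max(2).astype(int)
    for yy in(2,6,10):
        out=[]
        for z in np.arange(20,-40,-1.):
            p=tcp+x*.014+y*yy/1e3+[0,0,z/1e3];q=Rc.inv().apply(p-c["position"]);u=K@(q/q[2])
            out.append((int(z),cv2.getRectSubPix(c["color"].max(2).astype(np.float32),(1,1),(float(u[0]),float(u[1])))[0,0].round().astype(int)))
        print(nm,yy,' '.join(f"{i}:{j}" for i,j in out))
E
```

```text
[-0.88294759  0.46947156  0.        ]
side2 2 20:83 19:81 18:80 17:78 16:76 15:74 14:75 13:75 12:74 11:73 10:72 9:73 8:74 7:75 6:76 5:77 4:79 3:81 2:84 1:86 0:88 -1:88 -2:86 -3:84 -4:83 -5:81 -6:76 -7:67 -8:58 -9:61 -10:65 -11:73 -12:96 -13:118 -14:136 -15:151 -16:165 -17:165 -18:163 -19:161 -20:159 -21:158 -22:157 -23:156 -24:154 -25:153 -26:153 -27:152 -28:152 -29:153 -30:153 -31:152 -32:152 -33:152 -34:152 -35:153 -36:151 -37:149 -38:147 -39:147
side2 6 20:83 19:80 18:78 17:77 16:76 15:75 14:74 13:73 12:73 11:73 10:74 9:76 8:79 7:82 6:86 5:89 4:91 3:91 2:91 1:89 0:88 -1:86 -2:86 -3:86 -4:84 -5:82 -6:80 -7:84 -8:87 -9:98 -10:117 -11:137 -12:147 -13:154 -14:160 -15:159 -16:159 -17:158 -18:156 -19:155 -20:154 -21:154 -22:154 -23:154 -24:153 -25:153 -26:152 -27:151 -28:150 -29:149 -30:148 -31:149 -32:151 -33:152 -34:149 -35:147 -36:146 -37:146 -38:146 -39:146
side2 10 20:82 19:80 18:78 17:75 16:75 15:75 14:75 13:75 12:75 11:77 10:80 9:83 8:89 7:95 6:96 5:96 4:95 3:94 2:92 1:91 0:89 -1:88 -2:88 -3:89 -4:90 -5:93 -6:95 -7:103 -8:114 -9:126 -10:136 -11:146 -12:153 -13:155 -14:156 -15:156
[... 661 characters left out ...]
:81 7:82 6:83 5:85 4:88 3:91 2:92 1:91 0:90 -1:90 -2:90 -3:90 -4:87 -5:83 -6:80 -7:79 -8:80 -9:80 -10:84 -11:89 -12:93 -13:93 -14:93 -15:92 -16:91 -17:91 -18:90 -19:90 -20:90 -21:90 -22:85 -23:80 -24:75 -25:66 -26:56 -27:46 -28:44 -29:44 -30:43 -31:43 -32:43 -33:43 -34:43 -35:44 -36:45 -37:45 -38:45 -39:45
side3 10 20:80 19:82 18:79 17:76 16:76 15:78 14:80 13:83 12:85 11:88 10:89 9:90 8:91 7:92 6:92 5:92 4:93 3:94 2:95 1:95 0:95 -1:95 -2:93 -3:92 -4:91 -5:92 -6:92 -7:93 -8:94 -9:96 -10:97 -11:99 -12:101 -13:102 -14:101 -15:100 -16:99 -17:99 -18:98 -19:97 -20:93 -21:90 -22:85 -23:78 -24:70 -25:63 -26:56 -27:49 -28:44 -29:44 -30:43 -31:43 -32:44 -33:45 -34:45 -35:45 -36:44 -37:43 -38:43 -39:44
```

```bash
python3 - <<'E'
from h import *
import pickle
a=np.radians(62);y=np.array([np.cos(a),np.sin(a),0]);x=np.array([-y[1],y[0],0])
for nm,tcp,(c0,r0,w,h) in(("side2",[.5539,-.2226,.2733],(316,128,26,32)),("side3",[.5541,-.2302,.1901],(316,162,26,30))):
    c=pickle.load(open(nm+".pkl","rb"));P=cloud(c)-np.array(tcp)
    S=P[r0:r0+h,c0:c0+w]*1000
    print(nm,"z then localx then V");Z=S[...,2].round().astype(int);X=(S@x).round().astype(int);Y=(S@y).round().astype(int)
    for i in range(h):
        print(r0+i,' '.join(f"{X[i,j]:3d}/{Y[i,j]:3d}/{Z[i,j]:3d}" if abs(Z[i,j])<45 and abs(Y[i,j])<60 else '     .     ' for j in range(6,22)), c["color"].max(2)[r0+i,c0+6:c0+22:1].tolist())
E
```

```text
side2 z then localx then V
128      .           .           .           .           .           .           .           .           .           .           .           .           .           .           .           .      [55, 48, 53, 55, 101, 107, 75, 49, 50, 51, 51, 50, 52, 49, 48, 43]
129      .           .           .           .           .           .           .           .           .           .           .           .           .           .           .           .      [54, 50, 51, 51, 73, 63, 51, 54, 50, 51, 55, 54, 55, 51, 42, 41]
130      .           .           .           .           .           .           .           .           .           .           .           .           .           .           .           .      [49, 53, 51, 47, 47, 51, 48, 49, 51, 51, 54, 51, 48, 41, 41, 38]
131      .           .           .           .           .           .           .           .           .           .           .           .           .           .           .           .      [49, 47, 47, 41, 59, 112, 115, 79, 51, 51, 52, 50, 41, 42, 39, 40]
132      .           .   
[... 14861 characters left out ...]
5/-32  13/ 15/-30  16/ 15/-30  17/ 13/-31  17/  7/-34  21/  9/-32  24/  9/-31  26/  8/-31  28/  7/-30  29/  4/-32 [46, 44, 43, 43, 46, 46, 43, 45, 46, 45, 43, 44, 45, 48, 44, 43]
190   0/ 27/-31   3/ 28/-30   4/ 24/-32   8/ 25/-29   9/ 23/-31  12/ 23/-29  15/ 22/-29  14/ 17/-32  18/ 19/-30  19/ 16/-31  21/ 14/-31  24/ 14/-31  24/ 10/-33  26/  9/-33  29/  9/-32  32/  8/-31 [42, 44, 48, 41, 44, 47, 44, 43, 42, 45, 43, 46, 42, 45, 42, 45]
191   3/ 32/-30   5/ 31/-30   6/ 28/-32   8/ 25/-33  11/ 26/-31  12/ 23/-32  16/ 24/-30  18/ 23/-30  20/ 22/-30  21/ 19/-31  23/ 17/-32  26/ 17/-31  28/ 17/-30  29/ 13/-32  32/ 13/-31  35/ 14/-29 [51, 43, 44, 45, 40, 44, 43, 47, 44, 45, 46, 48, 48, 45, 45, 43]
```

The depth readings put the mouth only about 11 mm below the TCP and about 5 mm above the shoulder. The stem probably pushed the filter up in the fingers while the latch was freed on jar_a. I'll let go, back off and measure, then regrip at the right height.

```bash
python3 -m creep '{"turn":[[0,0,0],[0,0,0],[0,0,0],[0,0,0],[0,0,0]],"offset":[[0,0,0],[0,0,0],[0,0,0],[0,0,0],[0,0,0]],"grip":[-0.25,-0.15,0,0.3,0.7]}'
python3 -m creep '{"turn":[[0,0,0],[0,0,0],[0,0,0],[0,0,0],[0,0,0]],"offset":[[0,0,-0.5],[0,0,-2],[0,0,-4],[0,0,-7],[0,0,-11]],"grip":[0.7,0.9,1,1,1]}'
python3 -m creep '{"turn":[[0,0,0],[0,0,0],[0,0,0]],"offset":[[-3,0,-1],[-6,0,-1],[-9,0,-1]],"grip":[1,1,1]}'
python3 - <<'E'
from h import *
from plant import capture
import pickle
rows([.5545,-.2291,.194],62)
ims=[]
for n,(x,y,w) in(("side",(290,140,75)),("top",(365,205,75))):
    c=capture(n);pickle.dump(c,open(n+"4.pkl","wb"));P=cloud(c)
    ims.append(cv2.resize(c["color"][y:y+w,x:x+w,::-1],(400,400),interpolation=cv2.INTER_CUBIC))
    q=P.reshape(-1,3);q=q[(np.hypot(q[:,0]-.554,q[:,1]+.23)<.03)&(q[:,2]>.17)&(q[:,2]<.26)]
    if len(q):print(n,len(q),np.percentile(q[:,2],[50,80,90,97]).round(4)); h=q[q[:,2]>.215];print(h.mean(0),cv2.minEnclosingCircle((h[:,:2]*1000).astype(np.float32)))
cv2.imwrite("pics/p4.png",np.hstack(ims))
E
```

```text
time_s: 14.55
tcp_pos: [0.5535, -0.2294, 0.1884]
ee_rot: [-0.761, -3.048, -0.0]
ft_force: [0.8, -0.2, 0.2]
grip_width: 0.623
grip_force: 0.0
time_s: 15.05
tcp_pos: [0.5527, -0.2292, 0.2988]
ee_rot: [-0.761, -3.045, -0.0]
ft_force: [1.2, 0.4, -0.8]
grip_width: 0.995
grip_force: 0.0
time_s: 15.35
tcp_pos: [0.6342, -0.2722, 0.31]
ee_rot: [0.76, 3.046, 0.0]
ft_force: [-0.4, -0.2, -0.2]
grip_width: 0.998
grip_force: 0.0
tool y yaw 62.0 tilt 0.11 j7 1.59
offset cm [ 9.08  0.06 11.59] turn [ 0.   0.1 -0. ] tcp [ 0.6342 -0.2722  0.31  ] F [-0.4 -0.2 -0.2] grip 91.9 0.0 t 15.35
side 317 [0.2052 0.2256 0.2291 0.2326]
[ 0.55568728 -0.2244746   0.22587283] ((555.2703247070312, -230.1228485107422), 15.757695198059082)
top 239 [0.2255 0.23   0.232  0.2355]
[ 0.55153587 -0.22953247  0.22876092] ((551.8541870117188, -230.84385681152344), 14.001740455627441)
```

View pics/p4.png

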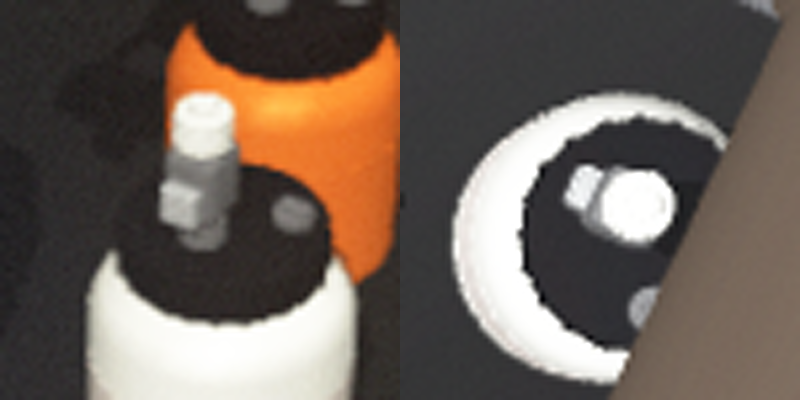

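The side crop shows the filter upright on jar_b's nipple, with a plate at crop (180,205) and the grey shoulder visible under it at (200,235). I'll compare its height and plate travel numerically with those on jar_a.

```bash
python3 - <<'E'
from h import *
import pickle
for nm,ctr in(("side",(.502,.2275)),("top",(.502,.2275)),("side4",(.554,-.23)),("top4",(.554,-.23))):
    c=pickle.load(open(nm+".pkl","rb"));P=cloud(c);V=c["color"].max(2)
    d=np.hypot(P[...,0]-ctr[0],P[...,1]-ctr[1])
    cap=P[(d<.045)&(d>.03)&(V<60)&(abs(P[...,2]-.16)<.008)][:,2]
    m=(d<.03)&(P[...,2]>.19)
    w=m&(V>190)&(P[...,2]>.21)
    # stub top: horizontal disc about the axis
    t=P[(d<.009)&(P[...,2]>.22)][:,2]
    print(nm,"cap",np.median(cap).round(4),"top",len(t),np.percentile(t,[25,50,75]).round(4))
    r=np.argwhere(m&(V>170));print("  bright rows/cols",r.min(0),r.max(0))
c=pickle.load(open("side4.pkl","rb"));P=cloud(c)
rel=(P-[.554,-.23,0]);a=np.radians(62);y=np.array([np.cos(a),np.sin(a),0]);x=np.array([-y[1],y[0],0])
V=c["color"].max(2)
for r in range(156,190):
    print(r,' '.join(f"{int(V[r,q])}:{rel[r,q]@x*1000:.0f}/{rel[r,q]@y*1000:.0f}/{P[r,q,2]*1000:.0f}" for q in range(319,336)))
E
```

```text
side cap 0.1592 top 77 [0.2288 0.2307 0.2326]
  bright rows/cols [310 337] [341 355]
top cap 0.1608 top 55 [0.2307 0.2318 0.2343]
  bright rows/cols [266 189] [280 204]
side4 cap 0.1588 top 29 [0.2291 0.2318 0.2328]
  bright rows/cols [158 321] [180 333]
top4 cap 0.1598 top 234 [0.7255 0.7282 0.7295]
  bright rows/cols [236 396] [249 415]
156 36:-211/-308/-0 50:-206/-307/2 143:-117/-163/112 189:-114/-165/111 206:-109/-161/116 219:-103/-157/119 230:-100/-157/121 236:-96/-156/122 242:-91/-153/126 244:-90/-157/124 247:-85/-154/127 248:-84/-157/126 249:-81/-158/127 250:-77/-157/128 250:-75/-160/127 251:-75/-164/125 251:-69/-159/130
157 38:-207/-302/1 53:-205/-304/-0 142:-118/-164/107 184:-111/-159/112 203:-107/-157/115 222:-103/-157/116 233:-98/-154/120 240:-93/-151/123 243:-92/-154/121 244:-88/-152/124 246:-86/-155/123 248:-79/-148/129 248:-79/-155/125 250:-75/-153/128 250:-72/-153/129 250:-71/-157/127 251:-68/-158/127
158 40:-207/-302/-3 56:-202/-300/-1 142:-119/-167/102 191:-111/-159/109 212:-107/-158/111 234:-15/-7/227 242:-12/-6/228 248:-6/-1/233 249:-4/-1/234 248:-4/-6/231 249:-1/-
[... 6671 characters left out ...]
4:13/-0/159 50:17/2/162 47:17/-2/159 48:19/-4/159
187 50:-11/23/161 47:-11/18/158 47:-8/18/160 46:-5/18/161 42:-4/15/158 41:-2/15/159 45:0/13/159 51:3/13/160 48:5/11/159 49:5/7/157 49:9/9/160 48:10/5/158 45:14/7/160 47:15/3/159 46:17/2/159 51:20/3/161 46:22/0/159
188 45:-11/24/159 44:-7/24/160 47:-6/21/159 44:-5/19/158 47:-1/20/160 45:-0/17/159 50:1/14/157 43:4/14/158 46:6/13/158 46:10/14/161 48:11/12/160 47:15/14/162 48:17/12/162 47:18/9/160 46:20/8/161 48:20/3/157 48:23/3/159
189 50:-8/28/159 44:-5/28/161 46:-4/26/160 44:-2/24/160 46:-1/21/158 43:2/21/159 48:6/22/161 44:7/19/159 45:7/15/157 48:11/17/160 47:13/14/159 48:14/12/158 44:18/14/161 43:20/12/160 49:21/9/158 44:23/8/159 49:25/6/158
```

The plate's outer face is about 23 mm off axis, so it is out, and the mouth is within about 2 mm of the shoulder. That looks locked. To confirm and make sure it is fully home, I'll press lightly on the stub with closed fingertips; it is home at TCP z ≈ 0.251.

```bash
python3 -m creep '{"turn":[[0,0,0],[0,0,0],[0,0,0],[0,0,0],[0,0,0]],"offset":[[3,0,0],[6,0,0],[9,0.1,0],[9.1,0.1,1],[9.1,0.1,2]],"grip":[0.5,0,-0.5,-1,-1]}'
python3 -m creep '{"turn":[[0,0,0],[0,0,0],[0,0,0],[0,0,0],[0,0,0]],"offset":[[0,0,1],[0,0,1.5],[0,0,2],[0,0,2],[0,0,2]],"grip":[-1,-1,-1,-1,-1]}'
python3 -c "
from h import *
rows([.554,-.23,.253],62)"
```

```text
time_s: 15.95
tcp_pos: [0.5529, -0.2279, 0.2891]
ee_rot: [0.76, 3.047, 0.001]
ft_force: [0.6, -0.7, -0.3]
grip_width: 0.611
grip_force: 0.0
time_s: 16.45
tcp_pos: [0.5534, -0.2285, 0.2686]
ee_rot: [-0.761, -3.048, 0.0]
ft_force: [-0.8, -0.6, -0.2]
grip_width: 0.177
grip_force: 0.0
tool y yaw 61.9 tilt 0.02 j7 1.56
offset cm [-0.13 -0.1   1.56] turn [-0.  -0.  -0.1] tcp [ 0.5534 -0.2285  0.2686] F [-0.8 -0.6 -0.2] grip 16.3 0.0 t 16.45
```

```bash
python3 -m creep '{"turn":[[0,0,0],[0,0,0],[0,0,0],[0,0,0],[0,0,0]],"offset":[[-0.13,-0.1,0],[-0.13,-0.1,0.3],[-0.13,-0.1,0.6],[-0.13,-0.1,1],[-0.13,-0.1,1]],"grip":[-1,-1,-1,-1,-1]}'
python3 -m creep '{"turn":[[0,0,0],[0,0,0],[0,0,0]],"offset":[[0,0,0.1],[0,0,0.2],[0,0,0.3]],"grip":[-1,-1,-1]}'
python3 -m creep '{"turn":[[0,0,0],[0,0,0]],"offset":[[0,0,0.1],[0,0,0.1]],"grip":[-1,-1]}'
```

```text
time_s: 16.95
tcp_pos: [0.5536, -0.2295, 0.258]
ee_rot: [-0.761, -3.047, -0.0]
ft_force: [0.3, -0.6, 0.3]
grip_width: 0.004
grip_force: 0.0
time_s: 17.25
tcp_pos: [0.5539, -0.2298, 0.2557]
ee_rot: [0.761, 3.048, 0.0]
ft_force: [-0.3, -0.0, 0.3]
grip_width: 0.004
grip_force: 0.0
time_s: 17.45
tcp_pos: [0.5538, -0.2297, 0.2546]
ee_rot: [-0.761, -3.048, -0.0]
ft_force: [-0.4, -0.3, 0.0]
grip_width: 0.001
grip_force: 0.0
```

```bash
python3 -m creep '{"turn":[[0,0,0],[0,0,0]],"offset":[[0,0,0.1],[0,0,0.1]],"grip":[-1,-1]}'
python3 -m creep '{"turn":[[0,0,0],[0,0,0]],"offset":[[0,0,0.1],[0,0,0.1]],"grip":[-1,-1]}'
python3 -m creep '{"turn":[[0,0,0],[0,0,0]],"offset":[[0,0,0.05],[0,0,0.05]],"grip":[-1,-1]}'
```

```text
time_s: 17.65
tcp_pos: [0.5539, -0.2297, 0.2537]
ee_rot: [-0.761, -3.048, -0.0]
ft_force: [0.6, 0.2, 0.4]
grip_width: 0.007
grip_force: 0.0
time_s: 17.85
tcp_pos: [0.5538, -0.2297, 0.2526]
ee_rot: [-0.761, -3.048, -0.0]
ft_force: [0.4, -0.2, 0.0]
grip_width: 0.005
grip_force: 0.0
time_s: 18.05
tcp_pos: [0.554, -0.2298, 0.2525]
ee_rot: [0.761, 3.048, 0.0]
ft_force: [-0.1, 0.3, 2.0]
grip_width: 0.005
grip_force: 1.0
```

```bash
python3 -m creep '{"turn":[[0,0,0],[0,0,0]],"offset":[[0,0,0.1],[0,0,0.1]],"grip":[-1,-1]}'
python3 -m creep '{"turn":[[0,0,0],[0,0,0]],"offset":[[0,0,0.1],[0,0,0.1]],"grip":[-1,-1]}'
```

```text
time_s: 18.25
tcp_pos: [0.5544, -0.2298, 0.2519]
ee_rot: [0.761, 3.046, 0.0]
ft_force: [-0.1, 1.1, 6.4]
grip_width: 0.004
grip_force: 3.1
time_s: 18.45
tcp_pos: [0.5546, -0.2299, 0.2515]
ee_rot: [0.76, 3.046, 0.0]
ft_force: [-0.7, 1.5, 10.2]
grip_width: 0.004
grip_force: 4.8
```

```bash
python3 -m creep '{"turn":[[0,0,0],[0,0,0]],"offset":[[0,0,0.1],[0,0,0.1]],"grip":[-1,-1]}'
python3 -m creep '{"turn":[[0,0,0],[0,0,0]],"offset":[[0,0,0.05],[0,0,0.05]],"grip":[-1,-1]}'
```

```text
time_s: 18.65
tcp_pos: [0.5551, -0.23, 0.2513]
ee_rot: [0.76, 3.044, 0.001]
ft_force: [-1.8, 2.2, 15.1]
grip_width: 0.005
grip_force: 7.6
time_s: 18.85
tcp_pos: [0.5552, -0.23, 0.2513]
ee_rot: [0.76, 3.044, 0.001]
ft_force: [-3.2, 2.5, 18.3]
grip_width: 0.01
grip_force: 9.2
```

It stops firmly at TCP z 0.2513, so it is home. I'll back off and check.

```bash
python3 -m creep '{"turn":[[0,0,0],[0,0,0],[0,0,0],[0,0,0],[0,0,0]],"offset":[[0,0,-0.3],[0,0,-0.8],[0,0,-2.5],[0,0,-5],[0,0,-8]],"grip":[-1,-1,-1,-1,-1]}'
python3 -m creep '{"turn":[[0,0,0],[0,0,0],[0,0,0],[0,0,0]],"offset":[[-4,0,0],[-8,0,0],[-11,0,0],[-11,0,0]],"grip":[-1,-1,-1,-1]}'
python3 - <<'E'
from h import *
from plant import capture
c=capture("side");P=cloud(c);V=c["color"].max(2)
d=np.hypot(P[...,0]-.554,P[...,1]+.23);t=P[(d<.009)&(P[...,2]>.22)&(P[...,2]<.25)][:,2];print(np.percentile(t,[25,50,75]))
a=np.radians(62);q=P[177:182,321:326].reshape(-1,3)-[.554,-.23,0];print("plate off axis",np.median(q[:,:2]@[np.cos(a),np.sin(a)]))
cv2.imwrite("pics/p5.png",cv2.resize(c["color"][120:270,250:400,::-1],(600,600),interpolation=cv2.INTER_CUBIC))
rows([0,0,0],62)
E
```

```text
time_s: 19.35
tcp_pos: [0.5532, -0.2294, 0.3286]
ee_rot: [-0.761, -3.045, 0.0]
ft_force: [1.3, 0.2, -0.4]
grip_width: 0.004
grip_force: 0.0
time_s: 19.75
tcp_pos: [0.6528, -0.2826, 0.3264]
ee_rot: [-0.761, -3.046, 0.002]
ft_force: [-0.8, 0.6, -0.4]
grip_width: 0.003
grip_force: 0.0
[0.22837677 0.2299284  0.23222181]
plate off axis 0.023344653328896566
tool y yaw 61.9 tilt 0.14 j7 1.6
offset cm [70.69 -5.72 32.85] turn [-0.1 -0.1 -0.1] tcp [ 0.6515 -0.2821  0.3269] F [ 0.1 -0.5 -1.1] grip 0.2 0.0 t 19.8
```

View pics/p5.png

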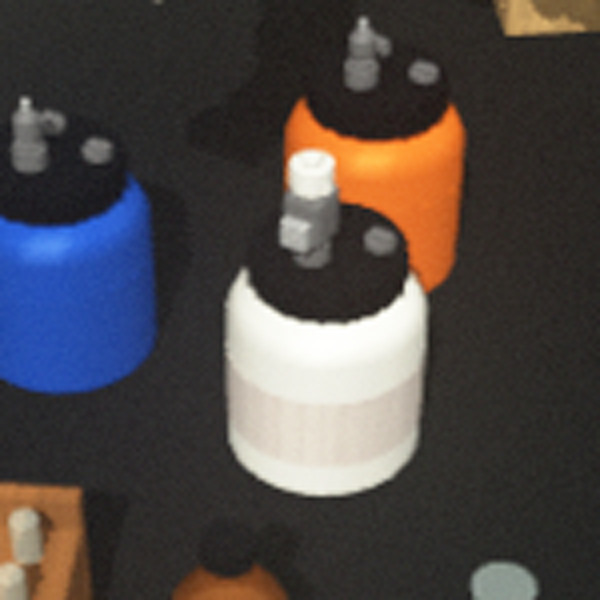

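The filter stands upright at (312,205) on white jar_b with its plate out at (297,232), and the robot is clear. Handing in.

```bash
python3 -c "
from plant import workorder
print(workorder.finish_job())"
```

```text
the job is handed in; nothing more can be done
None
```

The vent filter is off jar_a and fully home on jar_b, its thumb plate is out and locked as far as I can measure, the gripper is clear, and the job is handed in; it did slip in the fingers on the way, so I let go and pressed it home on its stub (about 18 N).

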